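# Snap the pipe offcut into the clip stand

### The arm

A 6-joint arm with a two-finger parallel gripper is mounted at the origin on a cart in front of the work surface, level with it; the furniture and walls round the work are solid. World frame = base frame: x ahead of the robot, y to its left, z up, the work surface at z = 0. Lengths are in m, angles in rad, forces in N, time in s.
With the tool pointing down it reaches from about 0.275 to 0.75 m from the base axis. Payload 10.2 kg.
Tool frame: the origin (TCP) lies midway between the tips of the shut fingers; the grasp point (between the pads) lies 19 mm behind it (env.hold_point_z is the distance from the TCP to the grasp point, in m); x points along the fingers, z is the direction in which the jaws open and shut, and the axes are right-handed (so a half turn about x gives the same grasp; the last joint's range is limited). The gripper opens to 85 mm and grips with 20 to 120 N. Pads are 22 mm wide; open, the fingers measure 114 mm over their backs; the gripper's body (76 mm by 85 mm) begins 54 mm behind the grasp point. The pads swing forward as they close: fully open they stand 13 mm farther back than shut.
Start: joints at [1.064, 0.313, 1.498, -0, 1.331, -0.223], TCP at [0.147, 0.504, 0.231] pointing down, gripper open.
Joint ranges: [-2.94, 2.94], [-0.97, 2.17], [0.19, 2.56], [-1.23, 4.37], [0.02, 3.11], [-2.88, 2.88]. Speed limits (rad/s): [2.39, 2.39, 3.01, 3.14, 3.14, 3.14].

### API

Orientations are given as a unit quaternion [x, y, z, w].
In Python, from bench import env, kinematics, monitor, eyes, job gives the robot as it stands. The module is installed in compiled form; this text tells all that it offers. Calls block until the motion is done:
- env.reach(position, orientation): joint-space move of the TCP to a pose.
- env.movel(position, velocity=0.15, frame=None, guard=None): straight line of the TCP; frame=None keeps the orientation; velocity is the mean speed in m/s. With guard (N) it stops when the force on the tool has changed by that much, and returns True; else False.
- env.set_joints(angles): joint-space move.
- env.release() and env.close_gripper(effort=None): open the fingers fully, or close them until they stop; effort is the grip in N (None keeps the last).
- env.hold(seconds).
- kinematics.ik(position, orientation): joint angles nearest the present ones, or None.
- monitor.sense(): the state.
- eyes.grab_frame(name): name is "scene" or "top" or "wrist"; returns a dict with "frame" (480x640x3 uint8, red, green, blue), "mtx" (3x3 intrinsics, pixels), "view" (4x4, takes a point from world to camera coordinates). Camera axes: x right, y down, z forward; pixel columns grow to the right and rows downward; lengths in m; the calibration is good to about 2 mm. A picture is of the moment at which its call begins. There is no depth.
A pose or a line that the arm cannot do raises env.MotionError and nothing moves.
- job.hand_in(): hands the job in, once; it reports no verdict.
The state is a dict: "clock": time; "joints": joint angles; "qvel": joint speeds; "joint_efforts": joint torques, N m; "position": TCP position; "ee_rot": TCP orientation; "contact_force": force on the tool from outside, world axes, zero at the start; "ft_torque": the same for the moment, N m; "finger_gap": opening from 0.0 (shut) to 1.0 (fully open).
Only numpy, scipy, OpenCV 4.12 (cv2) and the standard library are available. Lean on these libraries where they do the work, as an engineer would, in place of code of your own. Each camera call takes 0.05 s, during which the arm holds its last target.

### The job

Put the thick, short PVC pipe offcut away in the clip stand: lay it over the two pairs of spring fingers and press it straight down until both pairs snap round it and it sits level on both saddles, roughly centred lengthways, then let go. Leave the thinner pipe where it lies.

Things in the scene. Friction and masses are not known exactly. Their poses are not given: they have to be found in the camera images.
- pvc_offcut_center (a point): Centre of the thick cream PVC pipe offcut, a plain tube 32 mm in outer diameter and 120 mm long, about 60 to 120 g; it lies on the table and does not roll. Its y axis runs along the pipe (either end may go either way); lying on the table the centre is 16 mm up.
- thin_pipe_center (a point): Centre of the bystander: a thinner and slightly longer cream pipe, 20 mm in diameter and 130 mm long, y axis along it; centre 10 mm above the table. It does not belong in the clips.
- clip_seat (a point): Where the offcut's centre must lie when home: midway between the stand's two clips, 50 mm above the table. y runs along the seated pipe, x across it, z up. The clips, each 12 mm wide, are centred 36 mm either side of here along y; the 60 mm between them is free for gripper fingers down to the board, 10 mm above the table.
- clip_stand: Fixed stand; origin under the centre of its plywood board (96 x 124 x 10 mm), axes as clip_seat. Two saddles, flat tops 34 mm up, each with a facing pair of sprung steel strips 73 mm high: mouth 52 mm wide at the top, 26 mm at the noses 61 mm up, wider below. The pipe first bears on them with its centre about 22 mm above clip_seat; pushing it through both takes 8 to 17 N in all.
Not all that is in view belongs to the job. Of the things shaped like the clip_stand, the plywood one is meant.

How it is judged:
By the outcome, as a careful person would: the job done as asked, in the order asked, and still so for the second after the job is handed in, with the robot touching nothing.
It also fails if it takes over 32 s, if anything falls off the work surface, if the arm or the gripper's body presses on something with over 40 N, if the wrist force passes 120 N, or if a joint passes its speed limit or range.

## Working session

There is one attempt and no reset: what is moved stays moved. The work goes in short steps, each a Python script; the robot and the scene stay as the last script left them, time stands still between calls to the robot, and variables do not carry over. Pictures are saved under pics/ and viewed, and the job is handed in when it is done.

```bash
mkdir -p pics; ls; python3 - <<'E'
from bench import env,kinematics,monitor,eyes,job
import cv2,numpy as np
for n in("scene","top","wrist"):
    f=eyes.grab_frame(n);cv2.imwrite(f"pics/{n}0.png",f["frame"][:,:,::-1])
    np.savez(f"pics/{n}0.npz",**f)
s=monitor.sense();print({k:np.round(v,3) for k,v in s.items()}, env.hold_point_z)
E
```

```text
pics
{'clock': np.float64(0.15), 'joints': array([ 1.064,  0.313,  1.498, -0.   ,  1.331, -0.223]), 'qvel': array([ 0.001, -0.001, -0.004,  0.001, -0.   , -0.001]), 'joint_efforts': array([ 0.0000e+00, -4.1236e+01, -2.5980e+01, -0.0000e+00,  3.0000e-03,
        0.0000e+00]), 'position': array([0.147, 0.504, 0.231]), 'ee_rot': array([-0.424,  0.566,  0.424,  0.565]), 'contact_force': array([ 0.219,  0.037, -0.578]), 'ft_torque': array([ 0.013, -0.019,  0.076]), 'finger_gap': np.float64(1.0)} 0.0187
```

View pics/scene0.png

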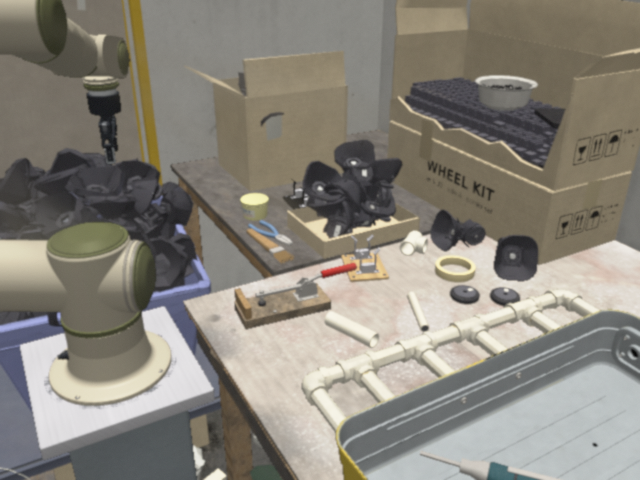

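View pics/top0.png

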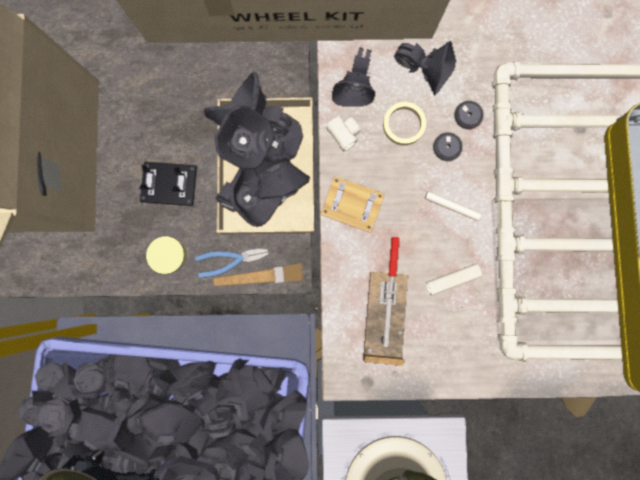

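View pics/wrist0.png

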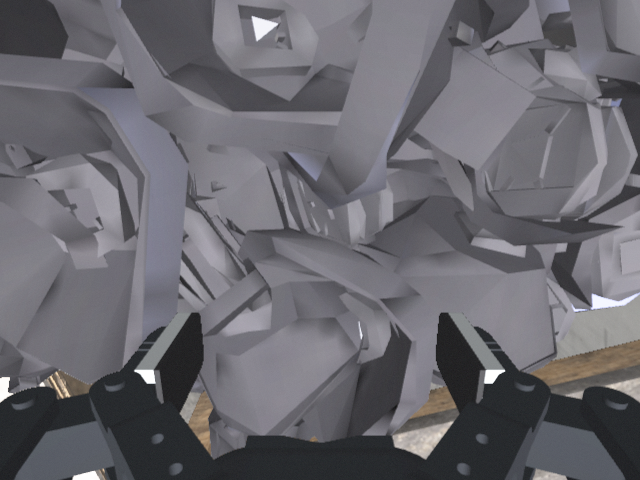

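Scene: the thick pipe is at top (454,279) and scene (352,328). The thin pipe is at top (453,206) and scene (418,311). The plywood stand is at top (352,203), and a black look-alike stand is at top (168,183).

Other things that could be taken for the pipe are the tee fitting (343,133) and the PVC frame (505,210). By the description I choose (454,279) for the pipe and (352,203) for the stand. Next I'll measure them and check a close crop.

```bash
cat > h.py <<'E'
import numpy as np,cv2
def ray(f,uv):
    K=f["mtx"];V=f["view"];R=V[:3,:3];t=V[:3,3]
    d=R.T@np.linalg.inv(K)@np.array([uv[0],uv[1],1.]);return -R.T@t,d
def onz(f,uv,z):
    c,d=ray(f,uv);return c+d*(z-c[2])/d[2]
def proj(f,p):
    q=f["mtx"]@(f["view"][:3,:3]@np.array(p)+f["view"][:3,3]);return q[:2]/q[2]
E
python3 - <<'E'
from h import *
f=dict(np.load("pics/top0.npz"));im=f["frame"]
hsv=cv2.cvtColor(im,cv2.COLOR_RGB2HSV)
print("pix",[hsv[y,x].tolist() for x,y in((454,279),(453,206),(440,240),(345,215),(352,203))])
g=cv2.inRange(hsv,(15,20,190),(40,110,255))
print("cam",np.round(ray(f,(0,0))[0],3))
def box(m,x0,y0,x1,y1,z):
    k=np.zeros_like(m);k[y0:y1,x0:x1]=m[y0:y1,x0:x1]
    cs,_=cv2.findContours(k,0,1);c=max(cs,key=cv2.contourArea)
    r=cv2.minAreaRect(c);b=cv2.boxPoints(r);w=np.array([onz(f,p,z) for p in b])
    print("box",np.round(r[0],1),np.round(w.mean(0),4),"sides",[round(float(np.linalg.norm(w[i]-w[i-1])),4) for i in(1,2)])
    e=max([w[1]-w[0],w[2]-w[1]],key=np.linalg.norm);print(" long yaw",np.degrees(np.arctan2(e[1],e[0])))
    return b
o=im.copy()
B=[box(g,415,255,490,300,.016),box(g,420,185,490,225,.010)]
p=cv2.inRange(hsv,(10,90,130),(25,220,255))
B.append(box(p,318,165,388,235,.010))
for b in B: cv2.polylines(o,[np.int32(b)],True,(255,0,0),1)
cv2.imwrite("pics/crop1.png",cv2.resize(o[160:310,310:510],None,fx=4,fy=4,interpolation=2)[:,:,::-1])
E
```

```text
pix [[20, 22, 245], [21, 7, 250], [11, 32, 217], [18, 116, 219], [20, 109, 234]]
cam [0.466 0.157 1.151]
box [452.3 278.7] [ 0.457  -0.1372  0.016 ] sides [0.1438, 0.0421]
 long yaw -68.37583135181497
box [451.9 208.9] [ 0.6165 -0.1435  0.01  ] sides [0.0078, 0.1316]
 long yaw -114.27298584309669
box [352.1 203.8] [0.6316 0.0851 0.01  ] sides [0.0946, 0.1225]
 long yaw -110.75883402917513
```

```bash
sleep 1; ls pics
```

```text
crop1.png
scene0.npz
scene0.png
top0.npz
top0.png
wrist0.npz
wrist0.png
```

View pics/crop1.png

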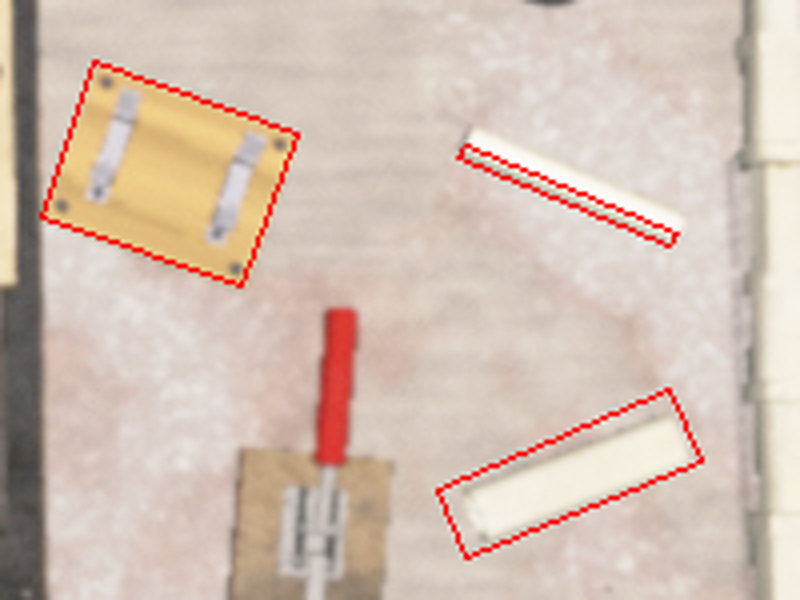

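The crop shows the thick pipe, shorter and fatter than the thin one, running about (468,500)–(690,435) in the crop. My pipe mask is too loose, but the stand box is good: it measures 94.6×122.5 mm against the true 96×124. I'll refine the pipe with a wrist view from a hover.

```bash
cat >> h.py <<'E'
from scipy.spatial.transform import Rotation as Ro
def quat(a):  # a: yaw of jaw axis
    x=np.array([0,0,-1.]);z=np.array([np.cos(a),np.sin(a),0]);y=np.cross(z,x)
    return Ro.from_matrix(np.c_[x,y,z]).as_quat()
E
python3 - <<'E'
from h import *
from bench import env,kinematics,monitor,eyes
# jaw yaw perpendicular to pipe yaw (~-68)
for a in(22,202):
    for p,n in(([.457,-.137,.2],'pipe'),([.6316,.0851,.2],'stand(-20.8)')):
        aa=a if n=='pipe' else a-22-20.8
        j=kinematics.ik(p,quat(np.radians(aa)));print(a,n,None if j is None else np.round(j,2))
E
```

```text
22 pipe [-0.54  0.24  1.68 -0.    1.22 -0.92]
22 stand(-20.8) [-0.05  0.59  1.17 -0.    1.39  0.31]
202 pipe [-0.54  0.24  1.68 -0.    1.22  2.22]
202 stand(-20.8) [-0.05  0.59  1.17 -0.    1.39 -2.83]
```

```bash
python3 - <<'E'
from h import *
from bench import env,kinematics,monitor,eyes
env.reach([.457,-.137,.2],quat(np.radians(22)))
f=eyes.grab_frame("wrist");np.savez("pics/w1.npz",**f);cv2.imwrite("pics/w1.png",f["frame"][:,:,::-1])
s=monitor.sense();print(s["clock"],s["position"],proj(f,[.457,-.137,.016]),s["contact_force"])
E
```

```text
2.725 [ 0.45716569 -0.13644798  0.20005688] [319.17533963 213.42573663] [ 0.39828231 -0.52337502  0.77812581]
```

View pics/w1.png

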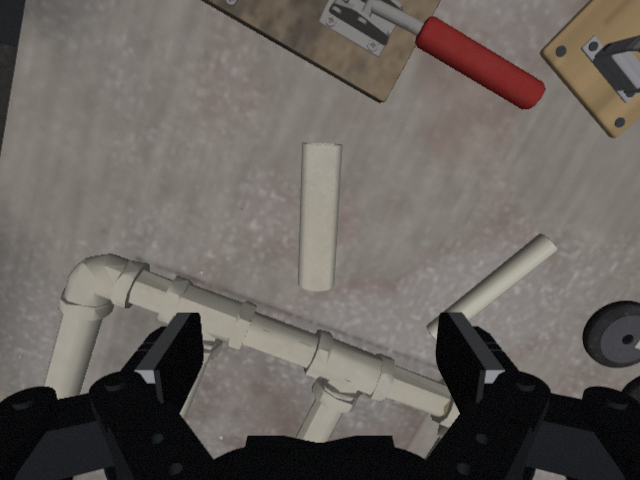

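The wrist view shows the thick pipe alone at about (320,216), with the thin pipe at (492,285). The PVC frame lies beyond the pipe's lower end, so the fingers have room at the pipe's middle.

```bash
python3 - <<'E'
from h import *
f=dict(np.load("pics/w1.npz"));im=f["frame"]
hsv=cv2.cvtColor(im,cv2.COLOR_RGB2HSV);lab=cv2.cvtColor(im,cv2.COLOR_RGB2LAB)
ro=np.s_[120:310,270:375]
b=lab[ro][:,:,2];t,m=cv2.threshold(cv2.GaussianBlur(b,(5,5),0),0,255,cv2.THRESH_OTSU)
m=cv2.morphologyEx(m,cv2.MORPH_OPEN,np.ones((5,5)))
cs,_=cv2.findContours(m,0,1);c=max(cs,key=cv2.contourArea)+np.array([[270,120]])
r=cv2.minAreaRect(c);B=cv2.boxPoints(r);print(t,r)
# silhouette side edges -> project rows to mid axis; use contour ends
w=np.array([onz(f,p,.016) for p in B]);print(np.round(w,4),np.round(w.mean(0),4))
print([float(np.linalg.norm(w[i]-w[i-1])) for i in(1,2)])
e=max([w[1]-w[0],w[2]-w[1]],key=np.linalg.norm);print("yaw",np.degrees(np.arctan2(e[1],e[0])))
o=im.copy();cv2.drawContours(o,[c],-1,(255,0,0),1);cv2.polylines(o,[np.int32(B)],True,(0,255,0),1)
cv2.imwrite("pics/w1c.png",cv2.resize(o[100:320,220:420],None,fx=2.6,fy=2.6)[:,:,::-1])
E
```

```text
133.0 ((318.41986083984375, 216.9730224609375), (33.359283447265625, 146.86448669433594), 2.6630008220672607)
[[ 0.4658 -0.2079  0.016 ]
 [ 0.4252 -0.0881  0.016 ]
 [ 0.4502 -0.0792  0.016 ]
 [ 0.4937 -0.1982  0.016 ]] [ 0.4587 -0.1434  0.016 ]
[0.1265530753164047, 0.026468395665338564]
yaw 108.71087636361698
```

View pics/w1c.png

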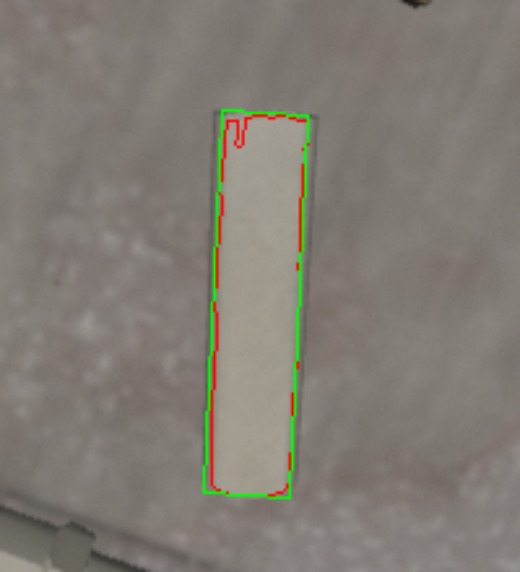

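```bash
python3 - <<'E'
from h import *
f=dict(np.load("pics/w1.npz"))
print("cam",np.round(ray(f,(0,0))[0],3))
A=(322.0,143.5);B=(316.,290.5)
for za,zb in((.032,.032),(.016,.016),(.032,.016),(.016,.032),(.032,.0),(.0,.032)):
    a,b=onz(f,A,za),onz(f,B,zb);d=a-b;d[2]=0
    print(za,zb,np.round(a,4),np.round(b,4),"L",np.round(np.linalg.norm(d),4),"mid",np.round((a+b)[:2]/2,4),"yaw",np.degrees(np.arctan2(d[1],d[0])))
E
```

```text
cam [ 0.429 -0.067  0.343]
0.032 0.032 [ 0.4373 -0.0827  0.032 ] [ 0.4781 -0.1962  0.032 ] L 0.1206 mid [ 0.4577 -0.1395] yaw 109.75323105228308
0.016 0.016 [ 0.4378 -0.0835  0.016 ] [ 0.4806 -0.2029  0.016 ] L 0.1268 mid [ 0.4592 -0.1432] yaw 109.75323105228308
0.032 0.016 [ 0.4373 -0.0827  0.032 ] [ 0.4806 -0.2029  0.016 ] L 0.1278 mid [ 0.459  -0.1428] yaw 109.81213193997155
0.016 0.032 [ 0.4378 -0.0835  0.016 ] [ 0.4781 -0.1962  0.032 ] L 0.1197 mid [ 0.4579 -0.1399] yaw 109.69037375415145
0.032 0.0 [ 0.4373 -0.0827  0.032 ] [ 0.4832 -0.2096  0.    ] L 0.1349 mid [ 0.4603 -0.1461] yaw 109.86480772805461
0.0 0.032 [ 0.4382 -0.0843  0.    ] [ 0.4781 -0.1962  0.032 ] L 0.1188 mid [ 0.4582 -0.1403] yaw 109.626549778565
```

```bash
python3 - <<'E'
from h import *
from bench import env,kinematics,monitor,eyes
q=quat(np.radians(19.7))
env.reach([.458,-.140,.07],q)
g=env.movel([.458,-.140,.001],.08,guard=8)
print(g,monitor.sense()["position"])
env.close_gripper(60)
s=monitor.sense();print(s["clock"],s["finger_gap"],s["contact_force"])
env.movel([.458,-.140,.16],.2)
f=eyes.grab_frame("wrist");np.savez("pics/w2.npz",**f);cv2.imwrite("pics/w2.png",f["frame"][:,:,::-1])
s=monitor.sense();print(s["clock"],s["finger_gap"],s["contact_force"],s["position"])
E
```

```text
False [ 0.45830086 -0.14014729  0.00143514]
4.875 0.3552887385774308 [-0.70188763  0.01239398  5.13508095]
5.8667 0.3577132724751198 [-0.73558664  0.08610029 -0.63360439] [ 0.45742365 -0.13969519  0.1587793 ]
```

View pics/w2.png

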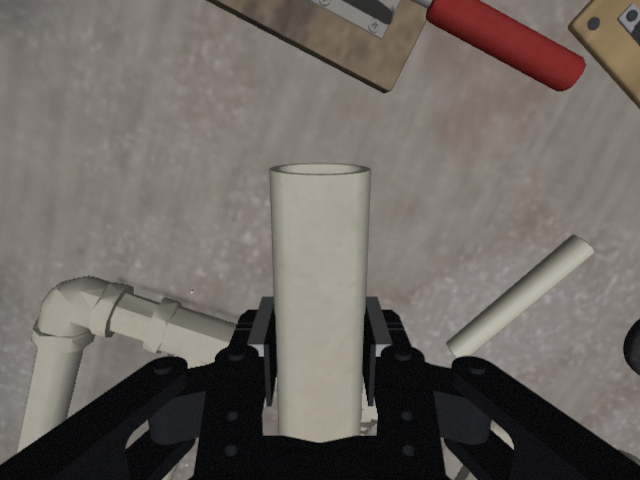

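The pipe is held at a gap of 0.36 (about 31 mm), with its open end at (320,163–175), level with the fingers in roll. Now I'll check the offset along the pipe and move above the stand.

```bash
python3 - <<'E'
from h import *
from bench import env,kinematics,monitor,eyes
f=dict(np.load("pics/w2.npz"))
T=np.array([.45742,-.1397,.15878]);u=np.array([np.cos(np.radians(109.7)),np.sin(np.radians(109.7)),0])
for uv,z in(((320,174.5),.1894),((320,163),.1574),((271,170),.1734),((370,170),.1734)):
    p=onz(f,uv,z)-T;print(p@u, p@np.array([u[1],-u[0],0]))
q=quat(np.radians(-20.76))
env.reach([.6316,.0851,.17],q)
for n in("wrist","top","scene"):
    f=eyes.grab_frame(n);np.savez(f"pics/{n}3.npz",**f);cv2.imwrite(f"pics/{n}3.png",f["frame"][:,:,::-1])
s=monitor.sense();print(s["clock"],s["position"],s["contact_force"])
E
```

```text
0.06016886893094625 0.00017477328229999466
0.06004609196936382 0.00016576312131809498
0.059498275408025915 -0.015385651108777692
0.05949513190228833 0.016036045050490878
7.1167 [0.63144945 0.08393713 0.17004868] [ 0.41438777 -0.08409418 -0.89029243]
```

View pics/wrist3.png

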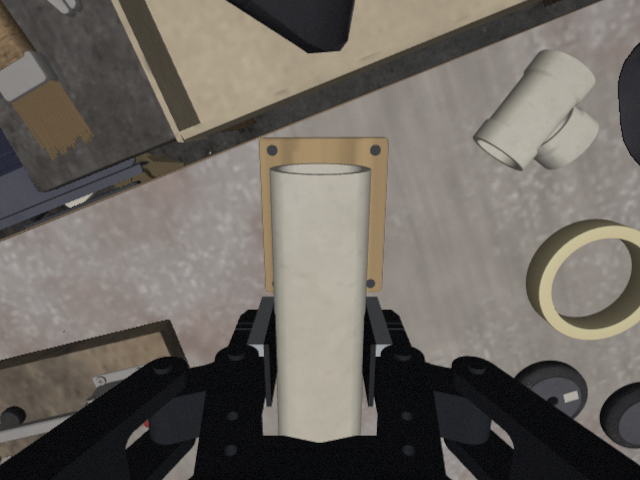

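View pics/scene3.png

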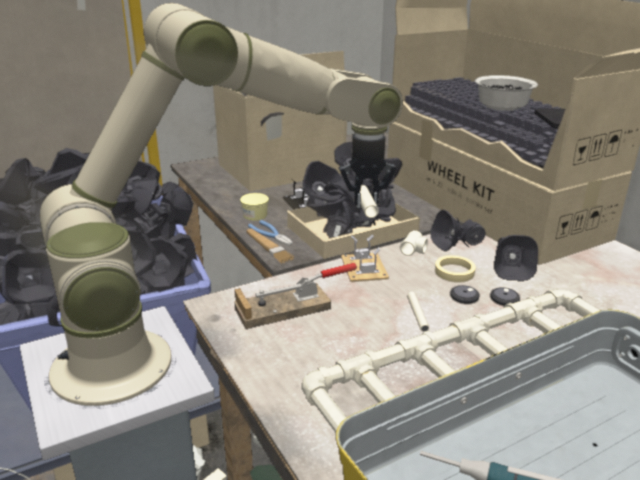

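The pipe end is 60.0 mm from the grasp point along its axis, so it's centred. In the wrist view the board's corners are about (260,138), (388,138), (266,292) and (382,292). I'll use them to cross-check the stand pose.

```bash
python3 - <<'E'
from h import *
f=dict(np.load("pics/wrist3.npz"));im=f["frame"]
hsv=cv2.cvtColor(im,cv2.COLOR_RGB2HSV)
m=cv2.inRange(hsv,(8,80,90),(25,255,255));k=np.zeros_like(m);k[130:300,250:400]=m[130:300,250:400]
k=cv2.morphologyEx(k,cv2.MORPH_OPEN,np.ones((3,3)))
ys,xs=np.nonzero(k);h=cv2.convexHull(np.c_[xs,ys].astype(np.int32))
ap=cv2.approxPolyDP(h,5,True)[:,0];print(ap.tolist())
T=np.array([.63145,.08394])
w=np.array([onz(f,p,.01)[:2] for p in ap]);print(np.round(w,4),np.round(w.mean(0),4))
for i in range(len(w)):
    d=w[i]-w[i-1];print(np.round(np.linalg.norm(d),4),np.degrees(np.arctan2(d[1],d[0])))
t=dict(np.load("pics/top0.npz"));
# strips in initial top view, high z
cv2.imwrite("pics/w3c.png",cv2.resize(im[120:310,240:410],None,fx=3,fy=3)[:,:,::-1])
cv2.imwrite("pics/s0c.png",cv2.resize(np.load("pics/scene0.npz")["frame"][215:295,325:405],None,fx=7,fy=7,interpolation=2)[:,:,::-1])
E
```

```text
[[385, 138], [380, 289], [268, 291], [260, 139]]
[[0.6976 0.1248]
 [0.6567 0.0122]
 [0.5703 0.043 ]
 [0.6119 0.1565]] [0.6341 0.0841]
0.0914 -20.32110198564459
0.1198 -109.952598625532
0.0918 160.36363139336586
0.1209 69.84199486371443
```

View pics/w3c.png

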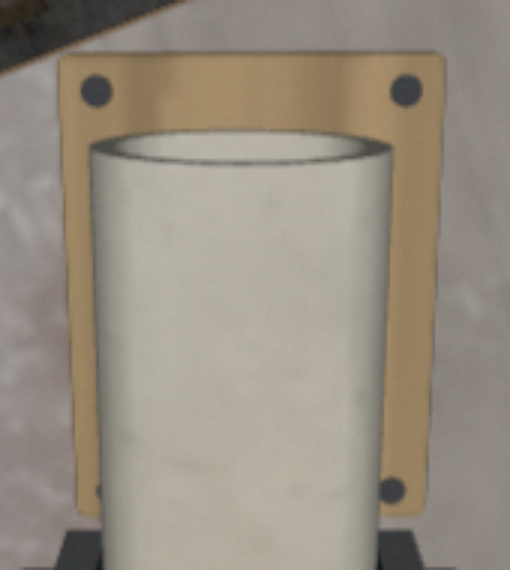

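View pics/s0c.png

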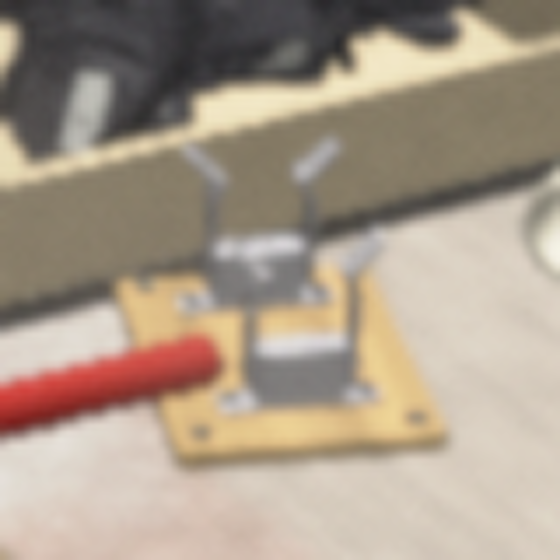

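```bash
python3 - <<'E'
from h import *
f=dict(np.load("pics/wrist3.npz"))
ap=[(388.7,137.7),(382.3,292),(266,292),(259.3,137.7)]
w=np.array([onz(f,p,.01)[:2] for p in ap]);print(np.round(w.mean(0),4))
for i in range(4):
    d=w[i]-w[i-1];print(np.round(np.linalg.norm(d),4),np.degrees(np.arctan2(d[1],d[0])))
# screws
sc=[(272,150.2),(375.3,150),(371,283.5)]
print(np.round([onz(f,p,.011)[:2] for p in sc],4))
s=[onz(f,p,.011)[:2] for p in sc];print("screw diag mid",(s[0]+s[2])/2)
r=np.radians(-20.76);e=np.array([np.cos(r),np.sin(r)])
d=w.mean(0)-np.array([.63145,.08394]);print("across",d@e,"along",d@np.array([-e[1],e[0]]))
t=dict(np.load("pics/top0.npz"));print("handle end",onz(t,(395,238),.05))
# pipe now: centreline check
for uv in((271,170),(370,170)): 
    p=onz(f,uv,.1846)[:2]-np.array([.63145,.08394]);print(p@e,p@np.array([-e[1],e[0]]))
E
```

```text
[0.6345 0.0833]
0.0945 -20.765457285756717
0.1227 -110.29160071436105
0.0955 159.2520369825898
0.1227 69.27058388859807
[[0.6172 0.1461]
 [0.6882 0.1193]
 [0.6514 0.0199]]
screw diag mid [0.63430059 0.08295197]
across 0.0030889125803961726 along 0.0005222909900971957
handle end [ 0.54821457 -0.00538546  0.05      ]
-0.01572106298373962 0.05979369377589946
0.015503022516723836 0.05979253770377621
```

```bash
python3 - <<'E'
from h import *
from bench import env,kinematics,monitor,eyes
env.movel([.633,.0842,.095],.15)
for n in("wrist","scene"):
    f=eyes.grab_frame(n);np.savez(f"pics/{n}4.npz",**f);cv2.imwrite(f"pics/{n}4.png",f["frame"][:,:,::-1])
cv2.imwrite("pics/s4c.png",cv2.resize(f["frame"][190:290,320:420],None,fx=6,fy=6,interpolation=2)[:,:,::-1])
s=monitor.sense();print(s["clock"],s["position"],s["contact_force"])
E
```

```text
7.8667 [0.63367158 0.08415112 0.09648033] [ 0.3433887   0.38513019 -1.094118  ]
```

View pics/wrist4.png

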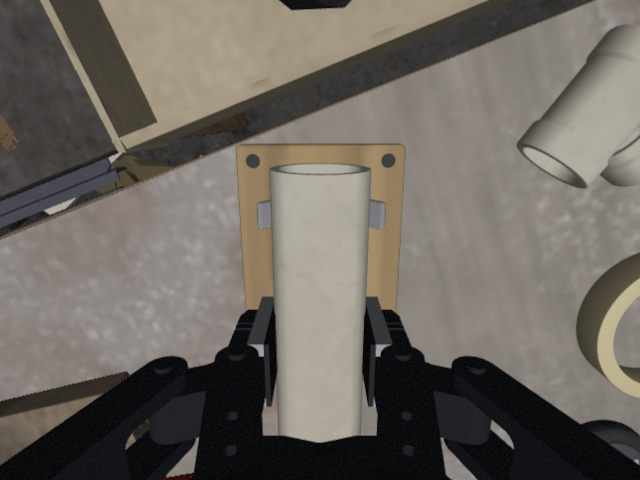

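View pics/s4c.png

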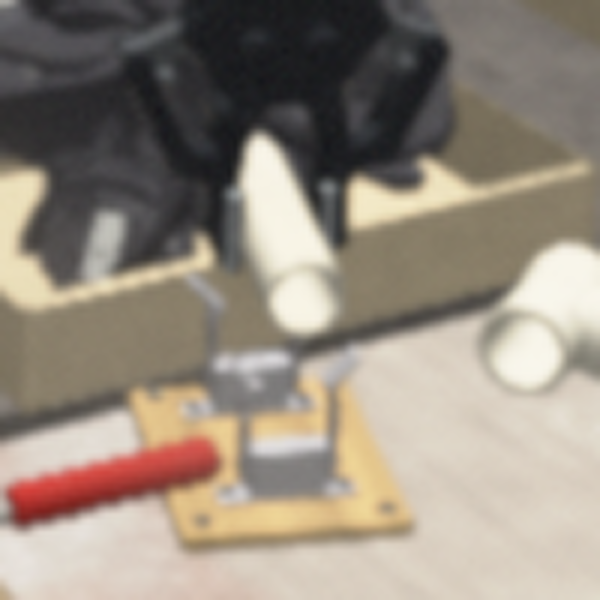

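```bash
python3 - <<'E'
from h import *
f=dict(np.load("pics/wrist4.npz"));T=np.array([.63367,.08415])
r=np.radians(-20.76);e=np.array([np.cos(r),np.sin(r)]);n=np.array([-e[1],e[0]])
for lab,z,pts in(("strip",.073,[(257.5,214),(385.5,214)]),("board",.01,[(236.5,144.5),(405.5,144.5)]),("screw",.011,[(253,161),(388.5,160.5)]),("pipe",.111,[(271,170),(370,170)])):
    for p in pts:
        d=onz(f,p,z)[:2]-T;print(lab,np.round([d@e*1e3,d@n*1e3],1))
E
```

```text
strip [-26.5  36.2]
strip [27.8 36.2]
board [-46.2  61.2]
board [47.8 61.1]
screw [-37.3  52.2]
screw [38.6 52.4]
pipe [-15.6  59.3]
pipe [15.7 59.3]
```

The strip tops measure −26.5 and +27.8 mm across and 36.2 mm along, so I'll shift 0.7 mm across and press straight down.

```bash
python3 - <<'E'
from h import *
from bench import env,kinematics,monitor,eyes
def P(l):
    s=monitor.sense();print(l,round(s["clock"],2),np.round(s["position"],4),np.round(s["contact_force"],1),np.round(s["ft_torque"],2),round(s["finger_gap"],3))
env.close_gripper(100);P("grip")
env.movel([.6343,.0839,.062],.1);P("near")
print(env.movel([.6343,.0839,.045],.04,guard=35));P("mid")
print(env.movel([.6343,.0839,.0355],.04,guard=35));P("low")
env.hold(.2);P("settled")
f=eyes.grab_frame("wrist");np.savez("pics/w5.npz",**f);cv2.imwrite("pics/w5.png",f["frame"][:,:,::-1])
f=eyes.grab_frame("scene");cv2.imwrite("pics/s5c.png",cv2.resize(f["frame"][190:290,320:420],None,fx=6,fy=6,interpolation=2)[:,:,::-1])
E
```

```text
grip 8.08 [0.6332 0.0842 0.0956] [ 0.2 -0.3 -0.4] [ 0.01 -0.01  0.02] 0.341
near 8.57 [0.6344 0.0839 0.062 ] [ 0.4 -0.1 -0. ] [-0.04 -0.04  0.02] 0.344
False
mid 9.14 [0.6345 0.0841 0.0454] [-0.7  2.2  3.3] [ 0.21 -0.01  0.04] 0.339
False
low 9.53 [0.6344 0.0839 0.0356] [-0.7  1.4  5. ] [0.07 0.19 0.02] 0.346
settled 9.72 [0.6344 0.0839 0.0356] [-0.3  1.4  5.5] [0.09 0.21 0.  ] 0.345
```

View pics/w5.png

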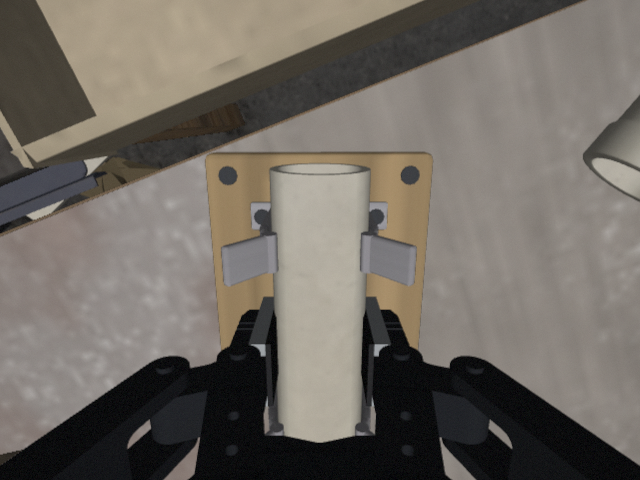

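View pics/s5c.png

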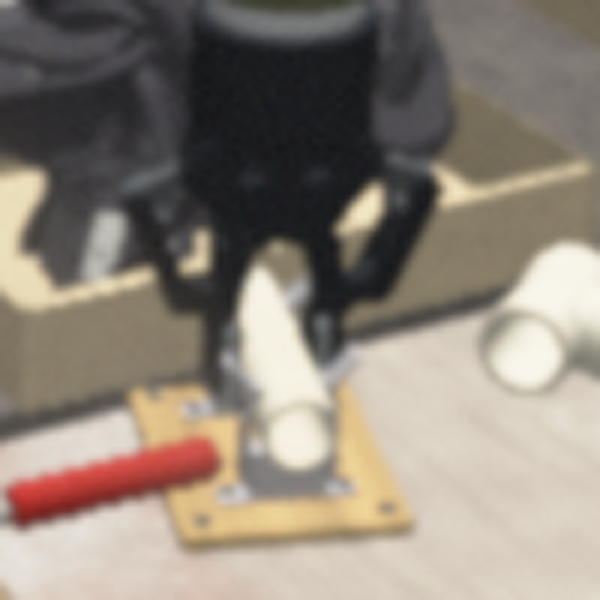

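The pipe is between the strips, with the strip tops at (248,258) and (388,258) closing over its sides. I'll press a little further to confirm it meets the saddles.

```bash
python3 - <<'E'
from h import *
from bench import env,kinematics,monitor,eyes
def P(l):
    s=monitor.sense();print(l,round(s["clock"],2),np.round(s["position"],4),np.round(s["contact_force"],1),np.round(s["ft_torque"],2),round(s["finger_gap"],3))
for z in(.0348,.034,.033):
    g=env.movel([.6343,.0839,z],.02,guard=15);P(g)
    if g or monitor.sense()["contact_force"][2]>22: break
E
```

```text
False 10.07 [0.6344 0.0838 0.0356] [-2.5  0.3  9.8] [ 0.07  0.63 -0.01] 0.345
False 10.32 [0.6344 0.0839 0.0356] [-6.6  0.2 15.8] [0.09 1.11 0.  ] 0.345
False 10.57 [0.6345 0.0839 0.0355] [-10.8  -1.2  24. ] [0.01 1.76 0.04] 0.343
```

It meets a hard stop at TCP z = 0.0356, which puts the pipe centre at about 50 mm, with 24 N applied. I'll relax, release, retract and check.

```bash
python3 - <<'E'
from h import *
from bench import env,kinematics,monitor,eyes
def P(l):
    s=monitor.sense();print(l,round(s["clock"],2),np.round(s["position"],4),np.round(s["contact_force"],1),round(s["finger_gap"],3))
env.movel([.6343,.0839,.0357],.02)
env.release();P("rel")
env.movel([.6343,.0839,.17],.15);P("up")
f=eyes.grab_frame("wrist");np.savez("pics/w6.npz",**f);cv2.imwrite("pics/w6.png",f["frame"][:,:,::-1])
f=eyes.grab_frame("scene");np.savez("pics/s6.npz",**f);cv2.imwrite("pics/s6c.png",cv2.resize(f["frame"][210:300,330:420],None,fx=6,fy=6,interpolation=2)[:,:,::-1])
E
```

```text
rel 11.45 [0.6343 0.0839 0.0356] [-0.3 -0.1 -0.3] 1.001
up 12.49 [0.6339 0.0839 0.1689] [ 0.6  0.7 -0.1] 1.002
```

View pics/w6.png

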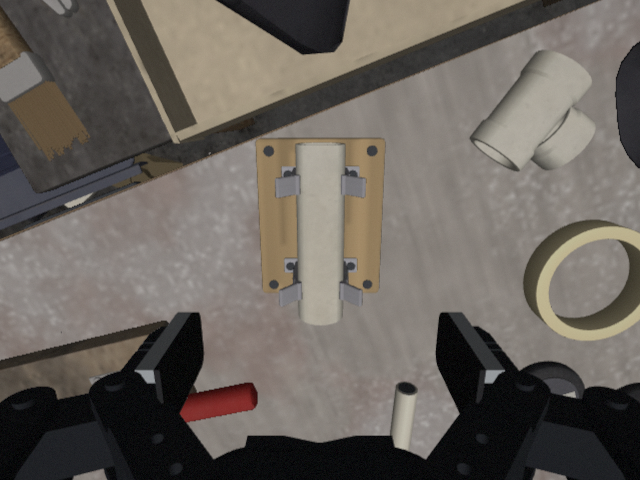

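View pics/s6c.png

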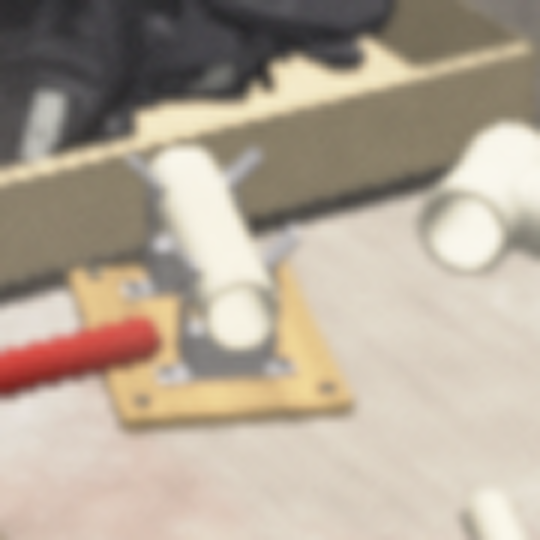

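The wrist view shows the pipe in both pairs of strips, with ends at about (320,143) and (321,325) and strips at rows 187 and 293. I'll check its length, centring and level numerically.

```bash
python3 - <<'E'
from h import *
f=dict(np.load("pics/w6.npz"));s=dict(np.load("pics/s6.npz"));C=np.array([.6343,.0839])
r=np.radians(-20.76);e=np.array([np.cos(r),np.sin(r)]);n=np.array([-e[1],e[0]])
for lab,z,p in(("end+",.066,(320,143)),("end-",.066,(321,325)),("strip+",.073,(321,187)),("strip-",.073,(321,293))):
    d=onz(f,p,z)[:2]-C;print(lab,np.round([d@e*1e3,d@n*1e3],1))
# scene view: predicted centres of end faces for level seat
o=s["frame"].copy();big=cv2.resize(o[210:300,330:420],None,fx=6,fy=6,interpolation=2)
for sg in(-1,1):
    for dz in(-.016,0,.016):
        p=np.r_[C+sg*.06*n,.05+dz];u=(proj(s,p)-[330,210]+.5)*6-.5;cv2.circle(big,tuple(int(v) for v in u),3,(255,0,0),-1)
cv2.imwrite("pics/s6d.png",big[:,:,::-1])
E
```

```text
end+ [-0.4 60.9]
end- [  0.3 -60.4]
strip+ [ 0.2 35.7]
strip- [  0.3 -33.3]
```

View pics/s6d.png

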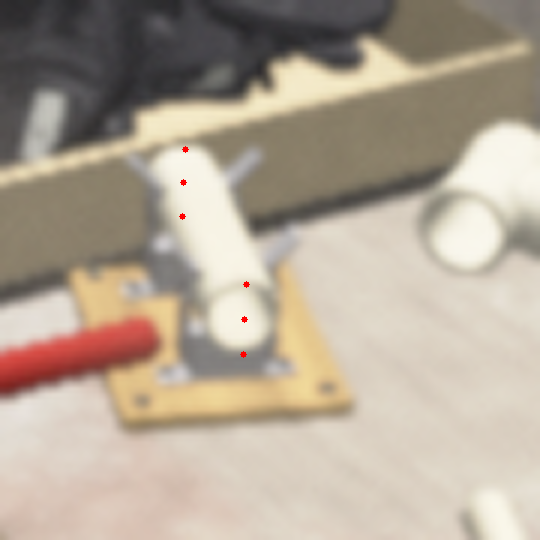

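The end points predicted for a level, seated pipe match the picture at both ends, (185,149) and (245,284–354) in the crop. The pipe is level and centred within about 1 mm, and the robot is clear.

```bash
python3 - <<'E'
from bench import job,monitor
print(monitor.sense()["clock"]);job.hand_in()
E
```

```text
12.5917
the job is handed in; nothing more can be done
```

The thick PVC offcut is seated in the plywood clip stand, and I handed the job in at about 12.6 s of the 32 s allowed. The gripper was open and about 13 cm above its release height. I never touched the thin pipe.

- **Grasp:** I gripped the pipe at its middle; its end measured 60 mm from the grasp point.
- **Press:** I pushed straight down until it hit a hard stop, with the pipe centre at about 50 mm and 24 N applied.
- **Last checks:** After release the ends measured +60.9 and −60.4 mm from the seat centre and within 0.5 mm across it. In the scene camera both ends sat where a level, seated pipe should appear.
- **Disagreements:** The top and wrist cameras first placed the stand about 3 mm apart. A closer wrist view, which showed the strips, settled it before I pressed. In the last check one strip pair measured −33.3 mm along instead of −36 mm. I put this down to a rough pixel reading.

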